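Hang the thermometer on the free peg under the ledge

TASK

Lift the thermometer in its plastic sleeve out of its wooden stand and hang it by the hole in its top tab on the free peg under the oak ledge, hanging straight with its display facing out into the room. Do not drop it or lay it down on the way, and leave the stand, the cup and the things on the ledge where they are.

Things in the scene. Friction and masses are not known exactly. Their poses are not given: they have to be found in the camera images.
- thermometer_mid (a point): Centre (75 mm up) of the silver thermometer in its hard teal sleeve: one rigid upright piece, 150 mm tall (z, up to the tab), 34 mm wide (y), 16 mm thick (x), 70 to 140 g. -x points out of the display side (grey-green window), +x out of the plain teal back. Top 28 mm: a flat tab 34 mm wide, 8 mm thick. Starts upright in the stand's slot, leaning a few degrees at most.
- thermometer_hole (a point): Centre of the round hole, 18 mm in diameter, bored through the tab along x; 61 mm above thermometer_mid and 14 mm below the thermometer's upper end; same axes. 5 mm of plastic above the hole.
- stand: Loose oak desk stand, 0.6 kg, 70 (x) by 90 (y) by 45 mm high; origin: centre of its underside. Open-topped slot 20 (x) by 38 mm (y), 35 mm deep, its floor 10 mm above the worktop: it holds the thermometer's lower 35 mm. Same axes as the thermometer at the start (-x to the display side).
- peg: The free peg: fixed round steel peg, 8 mm in diameter, on the oak rail below the ledge. Origin: its root on its axis at the rail's face, 175 mm above the worktop. -x points level out into the room, y along the wall, z up. It rises 10 mm over 55 mm. Flat rosette at the root, 20 mm wide, 3 mm thick. Other pegs, 100 mm apart, carry keys and a shoehorn; which of the three is free varies.
- peg_tip (a point): Centre of the ball, 11 mm in diameter, that ends the free peg: 55 mm out (-x) and 10 mm above its root; same axes.
- keys: Fixed peg like the free one with a bunch of keys hung on it, 30 mm wide (y), reaching 95 mm below the peg's root; origin and axes as the free peg's. Not to be used.
- shoehorn: Fixed peg like the free one with a steel shoehorn hung on it, 34 mm wide (y), reaching 160 mm below the peg's root; origin and axes as the free peg's. Not to be used.
- wall: Fixed low wall, 40 mm thick, 740 long (y), 414 high; origin: centre of its foot, -x out of its front. Oak ledge on the front, 400 long, 60 deep, underside 270 and top 286 mm above the worktop; peg rail below it, its face 14 mm proud of the wall. From that face the ledge reaches out 46 mm: the last 9 mm of each peg show beyond it. A framed photo hangs at each end of the ledge.
- cup: Loose blue ceramic espresso cup on the worktop behind the stand, 60 mm tall, 62 mm in diameter, handle at its +y side. Origin: centre of its foot. Leave it.
- monitor: Loose white room monitor on the ledge, 46 mm deep, 92 wide, 70 tall; origin: centre of its foot. Leave it.
- jar: Loose glass pill jar with a white cap on the ledge, 48 mm in diameter, 70 tall; origin: centre of its foot. Leave it.
There are look-alikes about, which are no part of the job. What is shaped like the stand but green or purple is not meant.

How it is judged (in metres and radians):
On the way:
1. the thermometer is lifted clear of its stand (z of thermometer_mid in the frame of stand above 0.119 m), for 0.1 s.
At the end, for the whole second after the job is handed in: The free peg runs through the tab's hole, at least 8 mm of it on each side, display side away from the wall; hole centre within 10 mm of the peg sideways and 12 mm below to 15 mm above its root; thermometer within 0.2 rad of upright and 0.4 rad of square to the wall (x of peg in the frame of thermometer_hole above 0.008 m and x of peg_tip in the frame of thermometer_hole below -0.008 m and y of thermometer_hole in the frame of peg between -0.01 and 0.01 m and z of thermometer_hole in the frame of peg between -0.012 and 0.015 m and angle between thermometer_hole's own z axis and vertical below 0.2 rad and angle between the x axis of thermometer_hole and the x axis of peg, either way round below 0.4 rad); the robot touches nothing.
It fails at once if the thermometer is dropped or laid down (height (world z) of thermometer_mid below 0.06 m or angle between thermometer_mid's own z axis and vertical above 1.3 rad).
It fails at once if the stand is shoved more than 30 mm or lifted (distance of stand from where it was at the start of the episode above 0.03 m or height (world z) of stand above 0.015 m).
It fails at once if the cup is moved more than 20 mm (distance of cup from where it was at the start of the episode above 0.02 m).
It fails at once if the monitor is moved more than 20 mm (distance of monitor from where it was at the start of the episode above 0.02 m).
It fails at once if the jar is moved more than 20 mm (distance of jar from where it was at the start of the episode above 0.02 m).
It also fails if it takes over 48 s, if anything falls off the work surface, if the arm or the gripper's body presses on something with over 40 N, if the wrist force passes 120 N, or if a joint passes its speed limit or range.

ROBOT

A 6-joint arm with a two-finger parallel gripper is mounted at the origin on the work surface. World frame = base frame: x ahead of the robot, y to its left, z up, the work surface at z = 0. Lengths are in mm, angles in degrees, forces in N, time in s.
With the tool pointing down it reaches from about 300 to 850 mm from the base axis. Payload 4.2 kg.
Tool frame: the origin (TCP) lies on the centre line of the jaws, within the pads' length; the fingertips stand 14 mm ahead of it and the grasp point (between the pads) lies 5 mm behind it; z points along the fingers, y is the line along which they close (so a half turn about z gives the same grasp; the last joint's range is limited). The gripper opens to 91 mm and grips with 3 to 60 N. Pads are 32 mm wide; open, the fingers measure 118 mm over their backs; the gripper's body (76 mm by 178 mm) begins 60 mm behind the grasp point.
Start: joints at [70.187, 18.312, 89.639, -0, 72.044, -1.146], TCP at [184.041, 544.767, 227.976] pointing down, gripper open.
Joint ranges: [-177.97, 177.97], [-48.28, 115.42], [12.27, 149.76], [-77.06, 257.06], [2.81, 150.46], [-146.56, 146.56]. Speed limits (degrees/s): [147.25, 147.25, 180, 180, 180, 180].

INTERFACE

Orientations are given as [roll, pitch, yaw] about the fixed x, y, z axes, in that order (R = Rz(yaw) Ry(pitch) Rx(roll)).
In Python, from workcell import env gives the robot as it stands.
- The arm moves only by the tool arm_command, never from a script. Its argument "motion" is a list of rows, each an object with "offset": the shift along the tool's x, y, z in m, a list of three; "spin": the turn about the tool's z in rad. In form: [{"offset": [tx, ty, tz], "spin": spin}, ...]. A call has 1 to 5 rows; each row shifts and turns the commanded pose from where the row before left it, along the tool's axes as they then stand; what a row does not reach is not made up. A row lasts 1/8 s, in which the tool goes at most 62.5 mm and 10.7 degrees, less where a joint would pass 70% of its speed; a pose out of reach is approached as far as the arm can. A call with a gripper value outside its range is refused whole. "jaw" is the finger opening in m, from 0 to 0.0912, set as the call begins (left out, the last holds). The fingers move at their own pace and stop on an object; "newtons" is the grip in N (left out, the last holds). Time passes only in rows, so rows that do not move let the fingers close. It gives the time, the measured TCP pose, the force, the opening and the grip force at its end, in the units of the state.
- env.state(): the state, without advancing time (a new reading comes with each control period).
- env.grab_frame(name): name is "side" or "top"; returns (picture, depth): 384x512x3 uint8, blue, green, red; 384x512 float32, mm along the optical axis (not along the pixel's ray), 0 where there is no reading.
- env.camera_model(name): a dict with "fx", "fy", "cx", "cy" (pixels), "eye" and "rotation" of the camera in the world. Camera axes: x right, y down, z forward; pixel columns grow to the right and rows downward; lengths in mm; the calibration is good to about 2 mm. A picture is of the moment at which its call begins. camera_model takes no time and is no camera call.
- env.job_done(): hands the job in; it is judged then, once.
Trained networks look in the newest picture that a camera, given by its name, has taken for a name from the list of things; names that differ only in an ending like _2 or _b are one class to them, and where a whole thing is asked for, a point or a joint stands for the part that bears it (a point fixed in the world has none). Each returns a list of dicts, best first, with "score" (0 to 1); they miss things now and then, are a little off and sometimes report something else, mostly with a low value. They report only what shows in the picture. A call takes as long as a camera call. They do not tell look-alikes from the thing itself.
- env.boxes_of(camera, target): "bbox" ([left, top, right, bottom] in pixels, round what is visible of it).
- env.pinpoint(camera, target): "location" ([column, row] in pixels: a listed point, or the origin of a listed thing).
The state is a dict: "time_s": time; "qpos": joint angles; "qvel": joint speeds; "effort": joint torques, N m; "ee_pos": TCP position; "ee_rot": TCP orientation; "force": force on the tool from outside, world axes, zero at the start; "torque": the same for the moment, N m; "gripper_width": finger opening in mm; "gripper_force": force on a finger pad.
Only numpy, scipy, OpenCV 4.12 (cv2) and the standard library are available. Lean on these libraries where they do the work, as an engineer would, in place of code of your own. Each camera call takes 0.05 s, during which the arm holds its last target. There are 200 camera calls.

## Working session

There is one attempt and no reset: what is moved stays moved. The work goes in short steps, Python scripts to look and compute and a tool call to move; the robot and the scene stay as the last step left them, time stands still between calls to the robot, and variables do not carry over. Pictures are saved under pics/ and viewed, at most 10 in all, crops included, and the job is handed in when it is done.

Besides the shell and the picture viewer there is one more tool, called in YAML: its name, and indented under it one key for each argument. arm_command: Moves the arm, as the interface text tells. Its arguments: {"type":"object","properties":{"motion":{"type":"array"},"jaw":{"type":"number"},"newtons":{"type":"number"}},"required":["motion"]}

```bash
mkdir -p pics; ls
cat > h.py <<'E'
import numpy as np, cv2
from workcell import env
from scipy.spatial.transform import Rotation as R
def cam(n):
    m=env.camera_model(n); return m,np.array(m['rotation'],float).reshape(3,3),np.array(m['eye'],float)
def unproj(n,uv,d):
    m,r,e=cam(n); return e+r@(d*np.array([(uv[0]-m['cx'])/m['fx'],(uv[1]-m['cy'])/m['fy'],1]))
def proj(n,p):
    m,r,e=cam(n); q=r.T@(np.array(p)-e); return [m['fx']*q[0]/q[2]+m['cx'],m['fy']*q[1]/q[2]+m['cy']]
def tri(uv1,uv2):
    A=[];b=[]
    A=np.zeros((3,3));b=np.zeros(3);os=[]
    for n,uv in (('side',uv1),('top',uv2)):
        m,r,e=cam(n);d=r@np.array([(uv[0]-m['cx'])/m['fx'],(uv[1]-m['cy'])/m['fy'],1]);d/=np.linalg.norm(d)
        P=np.eye(3)-np.outer(d,d);A+=P;b+=P@e;os.append((P,e))
    x=np.linalg.solve(A,b);return x,[np.linalg.norm(P@(x-e)) for P,e in os]
E
python3 - <<'E'
from h import *
for n in('side','top'):
    p,d=env.grab_frame(n);cv2.imwrite(f'pics/{n}0.png',p);np.save(f'{n}0.npy',d)
    m,r,e=cam(n);print(n,m['fx'],m['cx'],m['cy'],e.round(),r.round(3).tolist())
    for t in('thermometer_mid','thermometer_hole','stand','peg','peg_tip','keys','shoehorn','cup','wall'):
        print(n,t,[(np.round(k['location']).tolist(),round(k['score'],2)) for k in env.pinpoint(n,t)][:4])
print(env.state())
E
```

```text
picsTraceback (most recent call last):
  File "<stdin>", line 4, in <module>
  File "h.py", line 5, in cam
    m=env.camera_model(n); return m,np.array(m['rotation'],float).reshape(3,3),np.array(m['eye'],float)
                                    ~~~~~~~~~~~~~~~~~~~~~~~~~~~~~~~~~~~~~^^^^^
ValueError: cannot reshape array of size 3 into shape (3,3)
```

```bash
sed -i "s/np.array(m\['rotation'\],float).reshape(3,3)/R.from_euler('xyz',m['rotation'],degrees=True).as_matrix()/" h.py
python3 - <<'E'
from h import *
print(env.camera_model('side'))
for n in('side','top'):
    p,d=env.grab_frame(n);cv2.imwrite(f'pics/{n}0.png',p);np.save(f'{n}0.npy',d)
    m,r,e=cam(n);print(n,m['fx'],m['cx'],m['cy'],e.round(),r.round(3).tolist())
    for t in('thermometer_mid','thermometer_hole','stand','peg','peg_tip','keys','shoehorn','cup','wall'):
        print(n,t,[(np.round(k['location']).tolist(),round(k['score'],2)) for k in env.pinpoint(n,t)][:4])
print(env.state())
E
```

```text
{'fx': 449.7369924104024, 'fy': 449.7369924104024, 'cx': 255.98492955235622, 'cy': 194.52432854741372, 'eye': array([1004.23467341, -355.0251218 ,  927.41453914]), 'rotation': array([-138.81092095,   -0.27317125,   48.85667363])}
side 449.7369924104024 255.98492955235622 194.52432854741372 [1004. -355.  927.] [[0.658, 0.569, -0.494], [0.753, -0.493, 0.436], [0.005, -0.659, -0.753]]
side thermometer_mid [([194.0, 265.0], 0.69), ([359.0, 175.0], 0.54)]
side thermometer_hole [([193.0, 250.0], 0.68)]
side stand [([198.0, 288.0], 0.93), ([128.0, 298.0], 0.91), ([200.0, 227.0], 0.81)]
side peg [([306.0, 128.0], 0.58)]
side peg_tip [([288.0, 133.0], 0.46)]
side keys [([357.0, 171.0], 0.74)]
side shoehorn [([327.0, 148.0], 0.85)]
side cup [([248.0, 276.0], 0.84), ([305.0, 96.0], 0.25)]
side wall [([328.0, 190.0], 0.77), ([358.0, 142.0], 0.64), ([247.0, 275.0], 0.59)]
top 361.9524794784948 260.5166729065837 189.06091984647858 [ 454.   59. 1179.] [[-0.005, -0.998, 0.064], [-1.0, 0.006, 0.024], [-0.025, -0.064, -0.998]]
top thermometer_mid [([323.0, 189.0], 0.47)]
top thermometer_hole [([324.0,
[... 306 characters left out ...]
ll [([180.0, 193.0], 0.95)]
{'time_s': 1.05, 'qpos': array([ 7.01873892e+01,  1.83128769e+01,  8.96387389e+01, -9.91745348e-04,
        7.20443376e+01, -1.14564010e+00]), 'qvel': array([ 0.07264378,  0.04350478, -0.02356919, -0.00918915,  0.00432373,
        0.03137235]), 'effort': array([ 2.07860394e-04, -4.12368500e+01, -2.32226944e+01,  7.28917681e-02,
        3.76189733e-02,  4.35848136e-06]), 'ee_pos': array([184.04586413, 544.7674161 , 227.96789569]), 'ee_rot': array([1.79995973e+02, 1.02418225e-03, 1.61333335e+02]), 'force': array([-0.15517916, -0.28553953, -0.13495681]), 'torque': array([-0.05832084, -0.00234433, -0.04515907]), 'gripper_force': 0.0, 'gripper_width': 90.9744354763077}
```

View pics/side0.png

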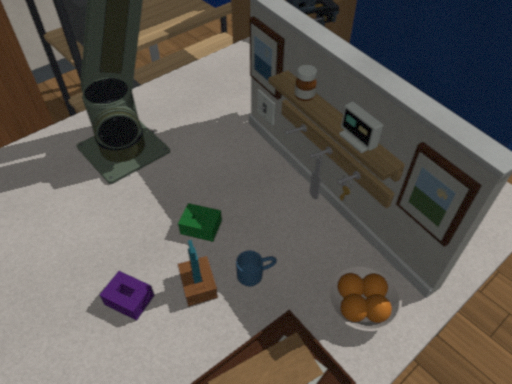

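View pics/top0.png

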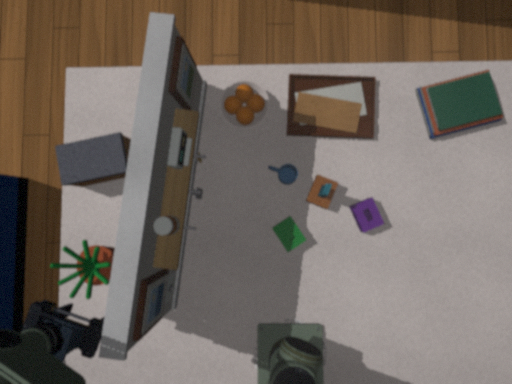

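The free peg looks like the one nearest the robot (side ~(295,131)). The shoehorn is at side (316,175) and the keys at (345,190). Of the three stands, the oak one at side (198,288) / top (322,191) holds the teal thermometer; the green one at (200,222) and the purple one at (128,296) are decoys. Next I'll measure and confirm with one enlarged crop.

Run:
```python
from h import *
def cloud(n):
    d=np.load(f'{n}0.npy');v,u=np.mgrid[:384,:512];m,r,e=cam(n)
    P=np.stack([(u-m['cx'])/m['fx']*d,(v-m['cy'])/m['fy']*d,d],-1)@r.T+e;P[d<=0]=np.nan;return P
T=cloud('top');S=cloud('side');np.save('T.npy',T);np.save('S.npy',S)
im=cv2.imread('pics/top0.png')
# wall front from side cloud: free wall points
z=S[...,2]
for nm,(lo,hi) in dict(low=(25,110),ledge=(272,290)).items():
    k=(z>lo)&(z<hi)&(S[...,1]>150)&(S[...,1]<420)&(S[...,0]>50)&(S[...,0]<800)
    p=S[k];print(nm,len(p));
    if nm=='low':
        q=p
        for _ in range(12):
            c=np.polyfit(q[:,0],q[:,1],1);r=p[:,1]-np.polyval(c,p[:,0]);q=p[abs(r)<12]
        print('wall front y=a x+b',c,len(q),q[:,0].min(),q[:,0].max())
print('worktop z side/top',np.nanmedian(S[300:350,150:190,2]),np.nanmedian(T[100:130,400:410,2]))
# free peg, ledge front
print('tri peg_tip',tri([288,133],[194,230]))
for uv in ([288,133],[283,131],[281,132],[285,134],[306,128]): print(uv,S[uv[1],uv[0]].round())
for uv in ([194,230],[193,229],[195,230],[196,231]): print('T',uv,T[uv[1],uv[0]].round())
print('hole tri',tri([193,250],[324,192])); print('mid tri',tri([194,265],[323,189]));
print('stand tri',tri([198,288],[318,191]))
k=(T[...,2]>30)&(T[...,2]<60);u0=np.s_[170:215,300:345]
pts=T[u0][k[u0]][:,:2].astype(np.float32);print('stand rect',cv2.minAreaRect(pts),len(pts))
k=(T[...,2]>100);print('therm top pts',T[u0][k[u0]].round().tolist())
tr=np.load('side0.npy')
s=cv2.imread('pics/side0.png');a=cv2.resize(s[225:315,145:265],None,fx=3.3,fy=3.3,interpolation=2);b=cv2.resize(s[90:210,255:375],(396,396),interpolation=2)
t=cv2.resize(cv2.imread('pics/top0.png')[165:220,295:350],(297,297),interpolation=2)
o=np.zeros((594,800,3),np.uint8);o[:297,:396]=a;o[297:,:297]=t;o[:396,400:796]=b;cv2.imwrite('pics/crop1.png',o)
```

```text
low 5043
wall front y=a x+b [-1.27080457e-01  3.86658874e+02] 4266 148.2903825634544 799.9061151541381
ledge 3356
worktop z side/top 1.3456970863185802 0.31716007716090644
tri peg_tip (array([408.70888374, 271.49420696, 178.4986929 ]), [np.float64(4.079323323106809), np.float64(4.079323323106712)])
[288, 133] [418. 267. 187.]
[283, 131] [322. 349.  85.]
[281, 132] [312. 350.  75.]
[285, 134] [412. 263. 183.]
[306, 128] [430. 319. 182.]
T [194, 230] [nan nan nan]
T [193, 229] [409. 269. 188.]
T [195, 230] [406. 264. 186.]
T [196, 231] [394. 300.  -4.]
hole tri (array([511.98502656, -97.93900615, 131.12142161]), [np.float64(0.4157807854686662), np.float64(0.4157807854685526)])
mid tri (array([ 521.64267118, -103.70653423,   90.01476915]), [np.float64(2.5101683052891146), np.float64(2.5101683052891435)])
stand tri (array([ 521.06947251, -102.94798762,  -11.07713446]), [np.float64(3.408261169658833), np.float64(3.4082611696588545)])
stand rect ((517.7926025390625, -105.7061767578125), (70.08850860595703, 90.72474670410156), 67.21397399902344) 543
therm top pts [[535.0, -104.0, 131.0], [5
[... 1405 characters left out ...]
[512.0, -98.0, 133.0], [511.0, -98.0, 152.0], [510.0, -99.0, 163.0], [510.0, -102.0, 161.0], [510.0, -105.0, 160.0], [509.0, -93.0, 131.0], [509.0, -95.0, 132.0], [508.0, -97.0, 138.0], [507.0, -96.0, 163.0], [507.0, -99.0, 161.0], [507.0, -103.0, 159.0], [507.0, -105.0, 159.0], [507.0, -93.0, 110.0], [506.0, -93.0, 130.0], [506.0, -95.0, 134.0], [505.0, -96.0, 147.0], [505.0, -97.0, 157.0], [504.0, -99.0, 160.0], [505.0, -103.0, 157.0], [504.0, -94.0, 102.0], [504.0, -95.0, 114.0], [503.0, -96.0, 124.0], [503.0, -97.0, 136.0], [502.0, -98.0, 148.0], [502.0, -100.0, 157.0], [502.0, -102.0, 160.0], [501.0, -102.0, 107.0], [501.0, -102.0, 122.0], [500.0, -104.0, 132.0], [500.0, -106.0, 133.0]]
```

View pics/crop1.png

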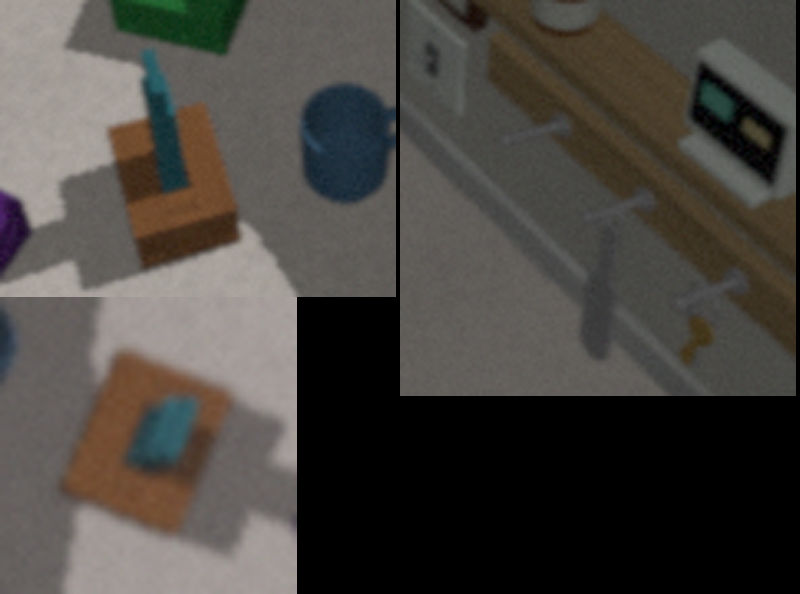

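The crop confirms it: the oak stand at crop (175,190), i.e. side (198,283), holds the teal thermometer. The bare peg runs from side (305,128) to (287,131). The tool is behind the wall, so I lift it first.

arm_command:
  motion:
    - {"offset":[0,0,-0.06],"spin":0}
    - {"offset":[0,0,-0.06],"spin":0}
    - {"offset":[0,0,-0.06],"spin":0}
    - {"offset":[0,0,-0.06],"spin":0}
    - {"offset":[0,0,-0.06],"spin":0}
  jaw: 0.09

```text
time_s: 1.68
ee_pos: [183.9, 544.2, 530.2]
ee_rot: [179.9, 0.0, 161.3]
force: [0.4, 0.4, 1.2]
gripper_width: 90.0
gripper_force: 0.0
```

```bash
cat >> h.py <<'E'
def plan(p1,yaw1,n,spin_first=False):
    s=env.state();p0=np.array(s['ee_pos']);y0=s['ee_rot'][2]
    dy=(yaw1-y0+180)%360-180;st=(np.array(p1)-p0)/n;yaw=y0
    for i in range(n):
        r=R.from_euler('xyz',[180,0,yaw],degrees=True).as_matrix();o=r.T@st/1000
        print('{"offset": [%.3f, %.3f, %.3f], "spin": %.3f},'%(*o,-np.radians(dy/n)));yaw+=dy/n
E
python3 -c "
from h import *
plan([518,-106,480],67.2,13)"
```

```text
{"offset": [-0.040, -0.039, 0.004], "spin": 0.126},
{"offset": [-0.045, -0.034, 0.004], "spin": 0.126},
{"offset": [-0.049, -0.028, 0.004], "spin": 0.126},
{"offset": [-0.052, -0.021, 0.004], "spin": 0.126},
{"offset": [-0.054, -0.015, 0.004], "spin": 0.126},
{"offset": [-0.056, -0.008, 0.004], "spin": 0.126},
{"offset": [-0.056, -0.001, 0.004], "spin": 0.126},
{"offset": [-0.056, 0.006, 0.004], "spin": 0.126},
{"offset": [-0.055, 0.013, 0.004], "spin": 0.126},
{"offset": [-0.052, 0.020, 0.004], "spin": 0.126},
{"offset": [-0.050, 0.027, 0.004], "spin": 0.126},
{"offset": [-0.046, 0.033, 0.004], "spin": 0.126},
{"offset": [-0.041, 0.038, 0.004], "spin": 0.126},
```

arm_command:
  motion:
    - {"offset":[-0.04,-0.039,0],"spin":0.126}
    - {"offset":[-0.045,-0.034,0],"spin":0.126}
    - {"offset":[-0.049,-0.028,0],"spin":0.126}
    - {"offset":[-0.052,-0.021,0],"spin":0.126}
    - {"offset":[-0.054,-0.015,0],"spin":0.126}

```text
time_s: 2.3
ee_pos: [312.7, 293.2, 528.1]
ee_rot: [180.0, 0.0, 125.0]
force: [0.9, -0.4, -0.1]
gripper_width: 89.9
gripper_force: 0.0
```

arm_command:
  motion:
    - {"offset":[-0.056,-0.008,0],"spin":0.126}
    - {"offset":[-0.056,-0.001,0],"spin":0.126}
    - {"offset":[-0.056,0.006,0],"spin":0.126}
    - {"offset":[-0.055,0.013,0],"spin":0.126}
    - {"offset":[-0.052,0.02,0],"spin":0.126}

```text
time_s: 2.92
ee_pos: [440.5, 42.7, 528.2]
ee_rot: [180.0, -0.0, 88.9]
force: [0.8, 1.2, -0.3]
gripper_width: 90.1
gripper_force: 0.0
```

arm_command:
  motion:
    - {"offset":[-0.05,0.027,0],"spin":0.126}
    - {"offset":[-0.046,0.033,0],"spin":0.126}
    - {"offset":[-0.041,0.038,0],"spin":0.126}

```text
time_s: 3.3
ee_pos: [518.9, -107.4, 528.0]
ee_rot: [180.0, -0.0, 67.2]
force: [1.3, -0.0, -0.4]
gripper_width: 90.1
gripper_force: 0.0
```

Before descending I'll check what the tool does at the edge of its reach. The ledge leaves no room for the hand directly above the peg, so a tilted tool would help.

arm_command:
  motion:
    - {"offset":[0.01,0.055,-0.025],"spin":0}
    - {"offset":[0.01,0.055,-0.025],"spin":0}
    - {"offset":[0.01,0.055,-0.025],"spin":0}
    - {"offset":[0.01,0.055,-0.025],"spin":0}
    - {"offset":[0.01,0.055,-0.025],"spin":0}

```text
time_s: 3.92
ee_pos: [691.5, -143.9, 552.3]
ee_rot: [175.6, -0.9, 67.5]
force: [-1.0, -0.1, 0.7]
gripper_width: 89.8
gripper_force: 0.0
```

arm_command:
  motion:
    - {"offset":[0.01,0.055,-0.025],"spin":0}
    - {"offset":[0.01,0.055,-0.025],"spin":0}

```text
time_s: 4.18
ee_pos: [727.2, -152.2, 542.1]
ee_rot: [171.5, -1.6, 67.6]
force: [0.3, 0.8, 0.2]
gripper_width: 90.1
gripper_force: 0.0
```

```bash
python3 -c "
from h import *
s=env.state();print(s['qpos'].round(1),s['ee_pos'],s['ee_rot'])"
```

```text
[-12.8  37.5  12.3   0.2 121.6   9.9] [ 727.206153   -152.18016053  542.09289153] [171.51725468  -1.6116846   67.6004075 ]
```

The tool tilts outward at the reach limit and keeps the tilt, so I can tip it toward the wall. I need about 45° at azimuth ~70°. I'll swing over to azimuth ~80° and push outward there, staying high.

```bash
cat >> h.py <<'E'
def info():
    s=env.state();r=R.from_euler('xyz',s['ee_rot'],degrees=True).as_matrix();z=r[:,2]
    print('t',s['time_s'],'pos',s['ee_pos'].round(1),'tilt',np.degrees(np.arccos(-z[2])).round(1),'az',np.degrees(np.arctan2(z[1],z[0])).round(1),
     'tool y',r[:,1].round(3),'q',s['qpos'].round(1),'F',s['force'].round(1),'w',s['gripper_width'].round(1));return s,r
def go(p1,n=None,sp=0):
    s,r=info();d=np.array(p1)-s['ee_pos'];n=n or int(np.ceil(np.linalg.norm(d)/60))
    print(n,'rows, first',(r.T@d/n/1000).round(4).tolist(),'(no spin)')
    y=0
    if sp:
        for i in range(n):
            rr=r@R.from_euler('z',sp*i/n).as_matrix();print((rr.T@d/n/1000).round(4).tolist(),round(sp/n,3))
E
python3 -c "
from h import *
go([110,640,550])
s,r=info()
print('outward at az80 in tool', (r.T@np.array([.17,.98,0])).round(3))"
```

```text
Traceback (most recent call last):
  File "h.py", line 28, in go
    s,r=info();d=np.array(p1)-s['ee_pos'];n=n or int(np.ceil(np.linalg.norm(d)/60))
        ~~~~^^
  File "h.py", line 26, in info
    'tool y',r[:,1].round(3),'q',s['qpos'].round(1),'F',s['force'].round(1),'w',s['gripper_width'].round(1));return s,r
                                                                                ^^^^^^^^^^^^^^^^^^^^^^^^
AttributeError: 'float' object has no attribute 'round'
```

```bash
sed -i "s/s\['gripper_width'\].round(1)/round(s['gripper_width'],1)/" h.py
python3 -c "
from h import *
go([110,640,550])
s,r=info()
print('outward at az80 in tool', (r.T@np.array([.17,.98,0])).round(3))"
```

```text
t 4.175 pos [ 727.2 -152.2  542.1] tilt 8.6 az -11.7 tool y [ 0.913 -0.381  0.147] q [-12.8  37.5  12.3   0.2 121.6   9.9] F [0.3 0.8 0.2] w 90.1
17 rows, first [0.0292, -0.0508, -0.0072] (no spin)
t 4.175 pos [ 727.2 -152.2  542.1] tilt 8.6 az -11.7 tool y [ 0.913 -0.381  0.147] q [-12.8  37.5  12.3   0.2 121.6   9.9] F [0.3 0.8 0.2] w 90.1
outward at az80 in tool [ 0.97  -0.218 -0.005]
```

arm_command:
  motion:
    - {"offset":[0.03,-0.051,-0.007],"spin":0}
    - {"offset":[0.03,-0.051,-0.007],"spin":0}
    - {"offset":[0.03,-0.051,-0.007],"spin":0}
    - {"offset":[0.03,-0.051,-0.007],"spin":0}
    - {"offset":[0.03,-0.051,-0.007],"spin":0}

```text
time_s: 4.8
ee_pos: [546.4, 83.5, 544.7]
ee_rot: [171.5, -1.6, 67.6]
force: [-0.2, 0.6, 0.5]
gripper_width: 90.0
gripper_force: 0.0
```

arm_command:
  motion:
    - {"offset":[0.03,-0.051,-0.007],"spin":0}
    - {"offset":[0.03,-0.051,-0.007],"spin":0}
    - {"offset":[0.03,-0.051,-0.007],"spin":0}
    - {"offset":[0.03,-0.051,-0.007],"spin":0}
    - {"offset":[0.03,-0.051,-0.007],"spin":0}

```text
time_s: 5.42
ee_pos: [365.8, 320.2, 546.1]
ee_rot: [171.5, -1.6, 67.6]
force: [0.9, 0.5, -0.2]
gripper_width: 90.1
gripper_force: 0.0
```

arm_command:
  motion:
    - {"offset":[0.03,-0.051,-0.007],"spin":0}
    - {"offset":[0.03,-0.051,-0.007],"spin":0}
    - {"offset":[0.03,-0.051,-0.007],"spin":0}
    - {"offset":[0.03,-0.051,-0.007],"spin":0}
    - {"offset":[0.03,-0.051,-0.007],"spin":0}

```text
time_s: 6.05
ee_pos: [185.0, 557.0, 547.3]
ee_rot: [171.5, -1.6, 67.6]
force: [0.8, 1.2, 0.1]
gripper_width: 89.8
gripper_force: 0.0
```

```bash
python3 -c "
from h import *
info()"
```

```text
t 6.05 pos [185.  557.  547.3] tilt 8.6 az -11.5 tool y [ 0.913 -0.381  0.147] q [ 75.2  19.8  43.   -9.6 116.4  93.4] F [0.8 1.2 0.1] w 89.8
```

arm_command:
  motion:
    - {"offset":[0.058,-0.013,0],"spin":0}
    - {"offset":[0.058,-0.013,0],"spin":0}
    - {"offset":[0.058,-0.013,0],"spin":0}
    - {"offset":[0.058,-0.013,0],"spin":0}
    - {"offset":[0.058,-0.013,0],"spin":0}

```text
time_s: 6.68
ee_pos: [217.6, 760.2, 470.5]
ee_rot: [171.6, -6.1, 68.3]
force: [0.3, 0.2, -0.3]
gripper_width: 89.7
gripper_force: 0.0
```

arm_command:
  motion:
    - {"offset":[0.058,-0.013,0],"spin":0}
    - {"offset":[0.058,-0.013,0],"spin":0}
    - {"offset":[0.058,-0.013,0.01],"spin":0}
    - {"offset":[0.058,-0.013,0.01],"spin":0}
    - {"offset":[0.058,-0.013,0.01],"spin":0}

```text
time_s: 7.3
ee_pos: [234.8, 894.4, 364.4]
ee_rot: [172.2, -15.2, 69.6]
force: [0.1, 0.1, 0.2]
gripper_width: 89.6
gripper_force: 0.0
```

```bash
python3 -c "
from h import *
info()"
```

```text
t 7.3 pos [234.8 894.4 364.4] tilt 17.1 az 41.9 tool y [ 0.916 -0.379  0.132] q [ 78.   51.4  12.3 -10.2 102.2  96.1] F [0.1 0.1 0.2] w 89.6
```

```bash
python3 -c "
from h import *
s,r=info()
print(r.T@np.array([0.005,.025,.056]))"
```

```text
t 7.3 pos [234.8 894.4 364.4] tilt 17.1 az 41.9 tool y [ 0.916 -0.379  0.132] q [ 78.   51.4  12.3 -10.2 102.2  96.1] F [0.1 0.1 0.2] w 89.6
[ 0.03898592  0.00248542 -0.04753863]
```

arm_command:
  motion:
    - {"offset":[0.039,0.002,-0.048],"spin":0}
    - {"offset":[0.039,0.002,-0.048],"spin":0}
    - {"offset":[0.039,0.002,-0.048],"spin":0}
    - {"offset":[0.039,0.002,-0.048],"spin":0}
    - {"offset":[0.039,0.002,-0.048],"spin":0}

```text
time_s: 7.92
ee_pos: [218.7, 838.4, 530.9]
ee_rot: [172.5, -25.4, 71.0]
force: [0.4, 0.4, -0.3]
gripper_width: 90.3
gripper_force: 0.0
```

```bash
python3 -c "
from h import *
info()"
```

```text
t 7.925 pos [218.7 838.4 530.9] tilt 26.4 az 54.0 tool y [ 0.919 -0.375  0.118] q [ 78.6  40.8  12.3 -10.9 102.4  94.6] F [ 0.4  0.4 -0.3] w 90.3
```

arm_command:
  motion:
    - {"offset":[0.052,0.0,-0.034],"spin":0}
    - {"offset":[0.052,0.0,-0.034],"spin":0}
    - {"offset":[0.052,0.0,-0.034],"spin":0}
    - {"offset":[0.052,0.0,-0.034],"spin":0}
    - {"offset":[0.052,0.0,-0.034],"spin":0}

```text
time_s: 8.55
ee_pos: [213.4, 821.6, 633.6]
ee_rot: [172.3, -36.6, 72.8]
force: [-0.6, 0.7, 1.0]
gripper_width: 90.3
gripper_force: 0.0
```

```bash
python3 -c "
from h import *
info()"
```

```text
t 8.55 pos [213.4 821.6 633.6] tilt 37.3 az 60.0 tool y [ 0.923 -0.37   0.108] q [ 78.9  35.   12.3 -11.4  96.8  93.7] F [-0.6  0.7  1. ] w 90.3
```

arm_command:
  motion:
    - {"offset":[0.055,-0.015,-0.02],"spin":0}
    - {"offset":[0.055,-0.015,-0.02],"spin":0}
    - {"offset":[0.055,-0.015,-0.02],"spin":0}
    - {"offset":[0.055,-0.015,-0.02],"spin":0}
    - {"offset":[0.055,-0.015,-0.02],"spin":0}

```text
time_s: 9.18
ee_pos: [152.9, 843.3, 705.2]
ee_rot: [171.9, -47.9, 75.0]
force: [1.1, -0.3, 0.8]
gripper_width: 89.9
gripper_force: 0.0
```

```bash
python3 -c "
from h import *
s,r=info()
# spin to level tool y
print('spin',np.arctan2(-r[2,1],-r[2,0]), np.arctan2(r[2,1],r[2,0]))
go([300,450,620])
"
```

```text
t 9.175 pos [152.9 843.3 705.2] tilt 48.5 az 64.0 tool y [ 0.929 -0.359  0.095] q [ 84.6  32.4  12.3 -15.3  88.7  97. ] F [ 1.1 -0.3  0.8] w 89.9
spin -3.0144349959883168 0.12715765760147643
t 9.175 pos [152.9 843.3 705.2] tilt 48.5 az 64.0 tool y [ 0.929 -0.359  0.095] q [ 84.6  32.4  12.3 -15.3  88.7  97. ] F [ 1.1 -0.3  0.8] w 89.9
8 rows, first [-0.0365, 0.0337, -0.02] (no spin)
```

arm_command:
  motion:
    - {"offset":[0.02,-0.058,-0.0],"spin":0}
    - {"offset":[0.02,-0.058,-0.0],"spin":0}
    - {"offset":[0.03,-0.054,-0.0],"spin":0}
    - {"offset":[0.035,-0.05,0],"spin":0}
    - {"offset":[0.04,-0.046,0],"spin":0}

```text
time_s: 9.8
ee_pos: [-58.2, 922.7, 678.4]
ee_rot: [172.6, -55.4, 76.7]
force: [-0.1, 0.3, -0.1]
gripper_width: 90.2
gripper_force: 0.0
```

```bash
python3 -c "
from h import *
s,r=info()
print('spin', np.arctan2(r[2,1],r[2,0]))
"
```

```text
t 9.8 pos [-58.2 922.7 678.4] tilt 55.7 az 67.7 tool y [ 0.941 -0.331  0.073] q [102.3  37.5  12.3 -28.3  81.  110.9] F [-0.1  0.3 -0.1] w 90.2
spin 0.08857855260985824
```

```bash
python3 -c "
from h import *
go([480,300,620],14,0.0886)
" | sed -n '2p;3p;10p'
```

```text
14 rows, first [-0.023, 0.0506, -0.0196] (no spin)
[-0.023, 0.0506, -0.0196] 0.006
[-0.0207, 0.0516, -0.0196] 0.006
```

arm_command:
  motion:
    - {"offset":[-0.02,0.052,-0.0195],"spin":0.089}
    - {"offset":[-0.0185,0.0525,-0.0195],"spin":0}
    - {"offset":[-0.0185,0.0525,-0.0195],"spin":0}
    - {"offset":[-0.0185,0.0525,-0.0195],"spin":0}
    - {"offset":[-0.0185,0.0525,-0.0195],"spin":0}

```text
time_s: 10.42
ee_pos: [133.7, 708.9, 665.6]
ee_rot: [178.6, -55.8, 69.3]
force: [0.1, 0.2, -0.5]
gripper_width: 90.3
gripper_force: 0.0
```

arm_command:
  motion:
    - {"offset":[-0.0185,0.0525,-0.0195],"spin":0}
    - {"offset":[-0.0185,0.0525,-0.0195],"spin":0}
    - {"offset":[-0.0185,0.0525,-0.0195],"spin":0}
    - {"offset":[-0.0185,0.0525,-0.0195],"spin":0}
    - {"offset":[-0.0185,0.0525,-0.0195],"spin":0}

```text
time_s: 11.05
ee_pos: [327.6, 488.0, 647.8]
ee_rot: [178.5, -55.8, 69.4]
force: [1.2, 0.4, -1.3]
gripper_width: 90.2
gripper_force: 0.0
```

```bash
python3 -c "
from h import *
go([480,250,600])
go([484,-190,170])
"
```

```text
t 11.05 pos [327.6 488.  647.8] tilt 55.8 az 67.5 tool y [ 0.928 -0.373  0.015] q [45.  -7.2 79.8 22.5 55.9 62.8] F [ 1.2  0.4 -1.3] w 90.2
5 rows, first [-0.0269, 0.0459, -0.0214] (no spin)
t 11.05 pos [327.6 488.  647.8] tilt 55.8 az 67.5 tool y [ 0.928 -0.373  0.015] q [45.  -7.2 79.8 22.5 55.9 62.8] F [ 1.2  0.4 -1.3] w 90.2
15 rows, first [-0.0481, 0.026, -0.0134] (no spin)
```

arm_command:
  motion:
    - {"offset":[-0.048,0.026,-0.0135],"spin":0.018}
    - {"offset":[-0.048,0.026,-0.0135],"spin":0}
    - {"offset":[-0.048,0.026,-0.0135],"spin":0}
    - {"offset":[-0.048,0.026,-0.0135],"spin":0}
    - {"offset":[-0.048,0.026,-0.0135],"spin":0}

```text
time_s: 11.68
ee_pos: [374.8, 262.0, 486.6]
ee_rot: [179.8, -55.7, 67.6]
force: [0.7, -0.3, -1.6]
gripper_width: 89.9
gripper_force: 0.0
```

arm_command:
  motion:
    - {"offset":[-0.048,0.026,-0.0135],"spin":0}
    - {"offset":[-0.048,0.026,-0.0135],"spin":0}
    - {"offset":[-0.048,0.026,-0.0135],"spin":0}
    - {"offset":[-0.048,0.026,-0.0135],"spin":0}
    - {"offset":[-0.048,0.026,-0.0135],"spin":0}

```text
time_s: 12.3
ee_pos: [422.2, 35.5, 325.9]
ee_rot: [179.9, -55.6, 67.5]
force: [1.1, 0.4, -0.2]
gripper_width: 89.9
gripper_force: 0.0
```

```bash
python3 -c "
from h import *
go([484,-190,168])
"
```

```text
t 12.3 pos [422.2  35.5 325.9] tilt 55.6 az 67.4 tool y [ 0.923 -0.384  0.001] q [-34.9   2.9 116.   54.3  83.1 -30.6] F [ 1.1  0.4 -0.2] w 89.9
5 rows, first [-0.0469, 0.0287, -0.0126] (no spin)
```

arm_command:
  motion:
    - {"offset":[-0.047,0.0287,-0.0126],"spin":0}
    - {"offset":[-0.047,0.0287,-0.0126],"spin":0}
    - {"offset":[-0.047,0.0287,-0.0126],"spin":0}
    - {"offset":[-0.047,0.0287,-0.0126],"spin":0}
    - {"offset":[-0.047,0.0287,-0.0126],"spin":0}

```text
time_s: 12.92
ee_pos: [484.5, -189.9, 166.8]
ee_rot: [180.0, -55.5, 67.5]
force: [0.5, 0.3, 0.4]
gripper_width: 90.0
gripper_force: 0.0
```

Run:
```python
from h import *
s,r=info()
G=np.array([518,-106,105.]);go(G+5*r[:,2])
p,d=env.grab_frame('side');q,_=env.grab_frame('top')
a=cv2.resize(p[190:330,120:260],(560,560),interpolation=2);b=cv2.resize(q[150:270,290:350],(240,480),interpolation=2)
o=np.zeros((560,800,3),np.uint8);o[:,:560]=a;o[:480,560:]=b;cv2.imwrite('pics/pre.png',o)
```

```text
t 12.925 pos [ 484.5 -189.9  166.8] tilt 55.5 az 67.5 tool y [ 0.924 -0.383  0.   ] q [-49.8  29.8 103.7  47.5  83.4 -49.5] F [0.5 0.3 0.4] w 90.0
t 12.925 pos [ 484.5 -189.9  166.8] tilt 55.5 az 67.5 tool y [ 0.924 -0.383  0.   ] q [-49.8  29.8 103.7  47.5  83.4 -49.5] F [0.5 0.3 0.4] w 90.0
2 rows, first [0.0001, -0.0006, 0.0572] (no spin)
```

View pics/pre.png

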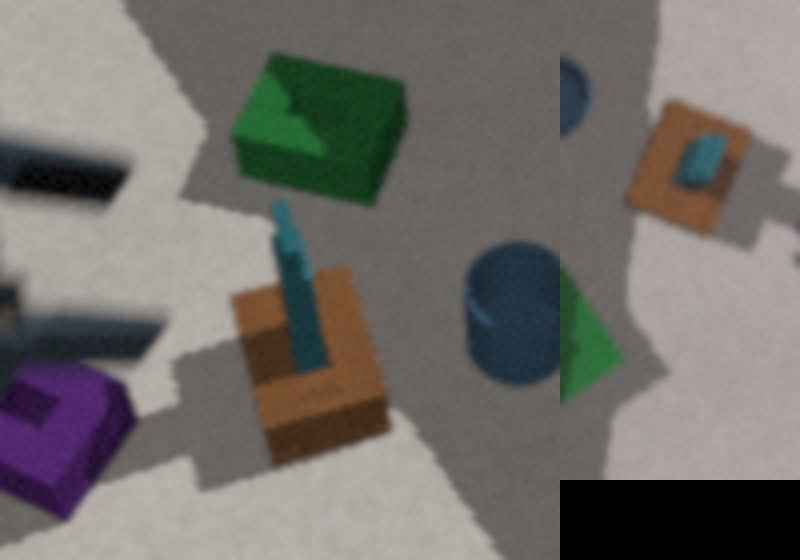

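The fingers at crop (125,180) and (160,325) straddle the thermometer at (300,290). I advance and close.

arm_command:
  motion:
    - {"offset":[0,0,0.038],"spin":0}
    - {"offset":[0,0,0.038],"spin":0}
    - {"offset":[0,0,0.038],"spin":0}
    - {"offset":[0,0,0],"spin":0}

```text
time_s: 13.52
ee_pos: [519.0, -98.4, 103.3]
ee_rot: [-179.6, -55.7, 67.4]
force: [-0.8, -0.3, -0.3]
gripper_width: 90.0
gripper_force: 0.0
```

arm_command:
  motion:
    - {"offset":[0,0,0],"spin":0}
    - {"offset":[0,0,0],"spin":0}
    - {"offset":[0,0,0],"spin":0}
    - {"offset":[0,0,0],"spin":0}
    - {"offset":[0,0,0],"spin":0}
  jaw: 0.02
  newtons: 20

```text
time_s: 14.15
ee_pos: [519.7, -101.3, 103.7]
ee_rot: [-179.9, -55.7, 67.4]
force: [-0.1, -0.4, -0.1]
gripper_width: 42.4
gripper_force: 0.0
```

arm_command:
  motion:
    - {"offset":[0,0,0],"spin":0}
    - {"offset":[0,0,0],"spin":0}
    - {"offset":[0,0,0],"spin":0}

```text
time_s: 14.52
ee_pos: [519.7, -101.1, 103.6]
ee_rot: [-179.9, -55.7, 67.4]
force: [0.4, 0.1, -0.8]
gripper_width: 34.1
gripper_force: 20.0
```

Run:
```python
from h import *
s,r=info()
print(s['gripper_force'], (r.T@np.array([0,0,.04])).round(4))
```

```text
t 14.525 pos [ 519.7 -101.1  103.6] tilt 55.7 az 67.6 tool y [ 0.924 -0.383 -0.001] q [-40.9  32.7 111.5  55.4  72.2 -54.3] F [ 0.4  0.1 -0.8] w 34.1
19.98590111732483 [ 0.033  -0.0001 -0.0226]
```

arm_command:
  motion:
    - {"offset":[0.01,0,-0.007],"spin":0}
    - {"offset":[0.02,0,-0.0137],"spin":0}
    - {"offset":[0.02,0,-0.0137],"spin":0}
    - {"offset":[0.025,0,-0.017],"spin":0}
    - {"offset":[0.025,0,-0.017],"spin":0}
  newtons: 30

```text
time_s: 15.15
ee_pos: [519.6, -101.0, 226.4]
ee_rot: [-179.9, -55.7, 67.4]
force: [1.0, -0.9, -0.6]
gripper_width: 33.8
gripper_force: 30.0
```

Run:
```python
from h import *
s,r=info()
# pre-peg: tip 40mm ahead of hole
tip=np.array([410,266,185.]);ax=np.array([.126,.992,0])
off=np.array([518,-106,146])-np.array([519.7,-101.1,103.6])
print(s['gripper_force'],off); go(tip-60*ax-off+[0,0,3])
```

```text
t 15.15 pos [ 519.6 -101.   226.4] tilt 55.7 az 67.6 tool y [ 0.924 -0.382 -0.001] q [-40.9  22.9 105.2  52.3  81.8 -41. ] F [ 1.  -0.9 -0.6] w 33.8
29.984499514102936 [-1.7 -4.9 42.4]
t 15.15 pos [ 519.6 -101.   226.4] tilt 55.7 az 67.6 tool y [ 0.924 -0.382 -0.001] q [-40.9  22.9 105.2  52.3  81.8 -41. ] F [ 1.  -0.9 -0.6] w 33.8
6 rows, first [0.0118, -0.0377, 0.0413] (no spin)
```

arm_command:
  motion:
    - {"offset":[0.0118,-0.0377,0.0413],"spin":0}
    - {"offset":[0.0118,-0.0377,0.0413],"spin":0}
    - {"offset":[0.0118,-0.0377,0.0413],"spin":0}
    - {"offset":[0.0118,-0.0377,0.0413],"spin":0}
    - {"offset":[0.0118,-0.0377,0.0413],"spin":0}

```text
time_s: 15.78
ee_pos: [423.2, 160.4, 157.9]
ee_rot: [180.0, -55.7, 67.5]
force: [1.0, 0.4, -0.4]
gripper_width: 33.7
gripper_force: 30.0
```

arm_command:
  motion:
    - {"offset":[0.006,-0.019,0.0205],"spin":0}
    - {"offset":[0.006,-0.019,0.0205],"spin":0}
    - {"offset":[0,0,0],"spin":0}
    - {"offset":[0,0,0],"spin":0}

```text
time_s: 16.27
ee_pos: [404.9, 210.9, 144.8]
ee_rot: [180.0, -55.7, 67.5]
force: [-0.1, -0.6, 0.5]
gripper_width: 34.0
gripper_force: 30.0
```

Run:
```python
from h import *
s,r=info()
for n in('side','top'):
    p,d=env.grab_frame(n);cv2.imwrite(f'pics/{n}1.png',p);np.save(f'{n}1.npy',d)
    for t in('thermometer_hole','thermometer_mid','peg_tip','peg'):
        print(n,t,[(np.round(k['location'],1).tolist(),round(k['score'],2)) for k in env.pinpoint(n,t)][:3])
off=np.array([-1.7,-4.9,42.4]);h=s['ee_pos']+off;print('hole nominal',h,proj('side',h),proj('top',h),'top',proj('top',h+[0,0,14]))
print('tip proj',proj('side',[410,266,185]),proj('top',[410,266,185]))
d=np.load('top1.npy');v,u=np.mgrid[:384,:512];m,R_,e=cam('top')
P=np.stack([(u-m['cx'])/m['fx']*d,(v-m['cy'])/m['fy']*d,d],-1)@R_.T+e
im=cv2.imread('pics/top1.png');hsv=cv2.cvtColor(im,cv2.COLOR_BGR2HSV)
k=(d>0)&(abs(P[...,0]-h[0])<25)&(abs(P[...,1]-h[1])<25)&(P[...,2]>h[2]+5)&(P[...,2]<h[2]+25)
print(k.sum(),P[k].mean(0).round(1),P[k].min(0).round(),P[k].max(0).round(),hsv[k].mean(0))
a=cv2.resize(cv2.imread('pics/side1.png')[90:190,220:350],(780,600),interpolation=2)
for pp,c in((h,(0,0,255)),([410,266,185],(0,255,0)),([417,320.5,175],(255,0,0))):
    x,y=proj('side',pp);cv2.circle(a,(int((x-220+.5)*6),int((y-90+.5)*6)),4,c,1)
cv2.imwrite('pics/prepeg.png',a)
b=cv2.resize(im[200:260,170:250],(800,600),interpolation=2)
for pp,c in((h+[0,0,14],(0,0,255)),([410,266,185],(0,255,0))):
    x,y=proj('top',pp);cv2.circle(b,(int((x-170+.5)*10),int((y-200+.5)*10)),5,c,1)
cv2.imwrite('pics/prepeg_top.png',b)
```

```text
t 16.275 pos [404.9 210.9 144.8] tilt 55.7 az 67.5 tool y [ 0.924 -0.383  0.   ] q [ -8.7  14.5 140.   85.5  53.6 -58.7] F [-0.1 -0.6  0.5] w 34.0
side thermometer_hole [([266.0, 139.6], 0.82), ([305.7, 97.3], 0.49)]
side thermometer_mid [([262.0, 157.8], 0.57)]
side peg_tip [([285.7, 129.2], 0.55)]
side peg [([307.7, 125.4], 0.52)]
top thermometer_hole []
top thermometer_mid [([218.0, 229.1], 0.65)]
top peg_tip [([191.9, 230.4], 0.57)]
top peg [([191.0, 229.4], 0.59)]
hole nominal [403.20501506 206.04521848 187.19104281] [np.float64(265.6278502451274), np.float64(140.93839014905262)] [np.float64(215.98652888879505), np.float64(231.14647932876505)] top [np.float64(215.22060301648492), np.float64(231.41618848137387)]
tip proj [np.float64(285.29005741019637), np.float64(132.39643900496367)] [np.float64(194.35193202708524), np.float64(228.6900731209857)]
44 [402.1 206.  199.9] [385. 197. 192.] [418. 215. 204.] [ 96.04545455 107.13636364  70.        ]
```

View pics/prepeg.png

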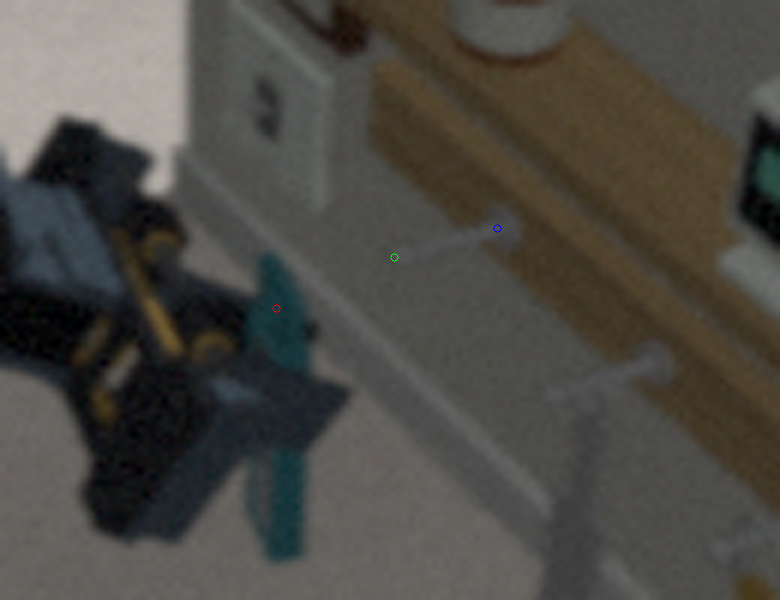

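View pics/prepeg_top.png

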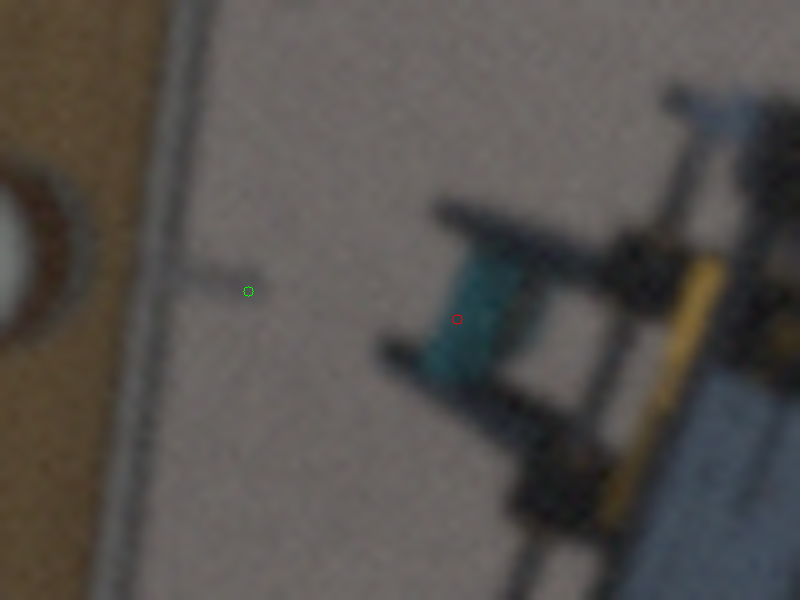

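Run:
```python
from h import *
def cl(n,f):
    d=np.load(f);v,u=np.mgrid[:384,:512];m,R_,e=cam(n)
    P=np.stack([(u-m['cx'])/m['fx']*d,(v-m['cy'])/m['fy']*d,d],-1)@R_.T+e;P[d<=0]=np.nan;return P
ds={'top':[env.grab_frame('top')[1] for _ in range(4)],'side':[env.grab_frame('side')[1] for _ in range(4)]}
for n in ds:
    np.save('tmp.npy',np.where(np.min(ds[n],0)>0,np.median(ds[n],0),0));P=cl(n,'tmp.npy')
    k=(abs(P[...,0]-412)<16)&(P[...,1]>253)&(P[...,1]<316)&(P[...,2]>168)&(P[...,2]<200)
    q=P[k];q=q[np.argsort(q[:,1])];v,u=np.nonzero(k);print(n,len(q));print(q.round(1).tolist())
```

```text
top 39
[[409.3, 263.5, 188.6], [414.8, 263.5, 188.7], [412.0, 263.7, 187.5], [406.4, 264.2, 184.9], [414.8, 266.0, 189.6], [412.1, 266.1, 189.5], [409.3, 266.1, 189.1], [406.6, 266.4, 187.8], [409.3, 268.9, 188.8], [414.8, 269.0, 188.6], [412.0, 269.0, 188.3], [406.6, 269.1, 188.0], [414.7, 272.0, 187.4], [409.2, 272.2, 186.5], [411.9, 272.4, 185.3], [412.0, 274.7, 187.6], [409.2, 275.0, 186.2], [414.7, 275.1, 185.9], [409.3, 277.6, 187.1], [414.7, 277.8, 186.4], [412.0, 277.8, 186.0], [414.7, 280.5, 186.2], [412.0, 280.7, 185.5], [409.2, 280.9, 184.3], [411.9, 283.6, 184.8], [414.7, 283.6, 184.8], [409.0, 284.4, 181.2], [411.9, 286.5, 184.2], [414.6, 286.8, 182.9], [417.3, 287.0, 182.0], [414.6, 289.4, 183.6], [411.9, 289.5, 183.3], [417.3, 289.9, 181.8], [412.0, 291.9, 184.9], [414.7, 292.2, 183.8], [417.3, 292.6, 181.9], [414.7, 294.5, 185.6], [417.4, 295.0, 183.6], [411.8, 295.4, 181.5]]
side 62
[[412.8, 261.9, 190.5], [412.9, 262.1, 187.1], [414.7, 263.5, 190.8], [414.9, 263.5, 187.7], [415.2, 263.6, 184.5], [407.7, 263.7, 186.1], [411.3, 264.1, 181.7], [413.3, 264.7, 192.4], [4
[... 539 characters left out ...]
6, 186.3], [419.3, 287.1, 187.0], [413.7, 289.2, 185.4], [417.2, 289.7, 180.9], [416.1, 290.3, 186.4], [418.7, 291.5, 184.1], [418.5, 292.0, 180.5], [417.6, 292.4, 186.2], [418.5, 295.4, 181.9], [417.9, 295.7, 184.6], [418.3, 296.0, 178.1], [419.8, 297.6, 181.4], [414.7, 298.9, 183.9], [418.0, 299.4, 182.6], [416.5, 300.6, 184.2], [420.3, 300.9, 179.9], [419.3, 301.6, 182.2], [418.3, 302.4, 184.4], [420.8, 303.7, 182.0], [420.5, 304.4, 178.1], [419.7, 304.6, 184.0], [421.9, 306.2, 181.3], [416.2, 308.1, 183.1], [418.7, 309.5, 180.7], [421.3, 310.8, 178.3], [416.8, 311.3, 181.8], [420.5, 311.3, 180.8], [418.2, 313.6, 181.4], [421.4, 314.5, 176.3], [420.6, 314.6, 182.3], [420.9, 314.7, 179.2]]
```

Run:
```python
from h import *
s,r=info()
print('adj',r.T@np.array([1,0,-1.5])); print('10mm in',r.T@np.array([1.26,9.92,0])); print('down1',r.T@[0,0,-1])
```

```text
t 17.175 pos [404.  211.3 144.1] tilt 55.7 az 67.6 tool y [ 0.924 -0.383 -0.001] q [ -8.6  14.5 140.1  85.5  53.5 -58.8] F [ 0.2  0.1 -0.7] w 33.8
adj [-1.02195847  0.92583783  1.16121712]
10mm in [ 5.43816673 -2.63083608  7.96862875]
down1 [-0.8257893   0.00127183  0.56397732]
```

arm_command:
  motion:
    - {"offset":[-0.0004,0.0017,0.0011],"spin":0}
    - {"offset":[0.0082,-0.0039,0.012],"spin":0}
    - {"offset":[0.0082,-0.0039,0.012],"spin":0}
    - {"offset":[0.0082,-0.0039,0.012],"spin":0}
    - {"offset":[0,0,0],"spin":0}

```text
time_s: 17.8
ee_pos: [411.5, 256.7, 143.1]
ee_rot: [-179.9, -55.7, 67.5]
force: [-0.5, -0.7, -0.7]
gripper_width: 33.8
gripper_force: 30.0
```

Run:
```python
from h import *
P=np.mean([(env.grab_frame('top'),env.state()['ee_pos'])[1] for _ in range(3)],0)
s,r=info();print(P)
h=P+np.array([-2.5,-4.9,42.4]);tip=np.array([411,267,185.]);a=np.array([.126,.992,0]);print('hole',h,'u',55+(tip-h)@a,'side',(h-tip)@np.array([.992,-.126,0]))
im,d=env.grab_frame('top');v,u=np.mgrid[:384,:512];m,R_,e=cam('top')
Q=np.stack([(u-m['cx'])/m['fx']*d,(v-m['cy'])/m['fy']*d,d],-1)@R_.T+e
k=(d>0)&(abs(Q[...,0]-h[0])<25)&(abs(Q[...,1]-h[1])<14)&(Q[...,2]>h[2]+9)&(Q[...,2]<h[2]+25)
print(k.sum(),Q[k].mean(0).round(1),Q[k].min(0).round(),Q[k].max(0).round())
sd=env.grab_frame('side')[0]
A=cv2.resize(sd[100:170,240:330],(540,420),interpolation=2);B=cv2.resize(im[215:245,185:225],(560,420)[::1],interpolation=2)
B=cv2.resize(im[210:250,182:208],(260,400),interpolation=2)
o=np.zeros((420,800,3),np.uint8);o[:,:540]=A;o[:400,540:]=B
o=cv2.convertScaleAbs(o,alpha=1.7);cv2.imwrite('pics/near.png',o)
```

```text
t 17.95 pos [411.7 255.7 143.1] tilt 55.7 az 67.5 tool y [ 0.924 -0.383 -0.001] q [ -0.2  15.  139.5  92.9  49.9 -58.5] F [ 0.2 -0.3 -0.6] w 33.9
[411.62138487 255.95348051 143.0631136 ]
hole [409.12138487 251.05348051 185.4631136 ] u 71.05565284369342 side 0.14567524356896558
42 [408.8 251.4 199. ] [393. 242. 195.] [426. 262. 203.]
```

View pics/near.png

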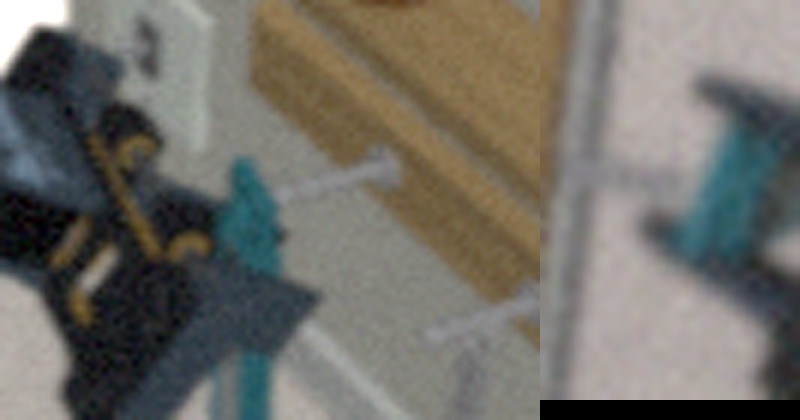

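The tab sits just in front of the ball (side crop (245,195)), with the peg axis running to its centre. I advance in small steps and watch the force.

arm_command:
  motion:
    - {"offset":[0.0027,-0.0013,0.004],"spin":0}
    - {"offset":[0.0027,-0.0013,0.004],"spin":0}
    - {"offset":[0.0027,-0.0013,0.004],"spin":0}
    - {"offset":[0,0,0],"spin":0}

```text
time_s: 18.55
ee_pos: [413.5, 271.4, 143.1]
ee_rot: [-179.9, -55.7, 67.5]
force: [0.1, -0.3, -1.3]
gripper_width: 34.0
gripper_force: 30.0
```

arm_command:
  motion:
    - {"offset":[0.0027,-0.0013,0.004],"spin":0}
    - {"offset":[0,0,0],"spin":0}

```text
time_s: 18.8
ee_pos: [414.3, 276.2, 143.1]
ee_rot: [-179.9, -55.7, 67.4]
force: [0.3, 0.0, -1.4]
gripper_width: 34.1
gripper_force: 30.0
```

arm_command:
  motion:
    - {"offset":[0.0027,-0.0013,0.004],"spin":0}
    - {"offset":[0.0027,-0.0013,0.004],"spin":0}
    - {"offset":[0.001,-0.0005,0.0015],"spin":0}
    - {"offset":[0,0,0],"spin":0}

```text
time_s: 19.3
ee_pos: [415.8, 287.8, 143.0]
ee_rot: [-179.9, -55.7, 67.4]
force: [-0.3, -0.2, -0.3]
gripper_width: 34.2
gripper_force: 30.0
```

Run:
```python
from h import *
s,r=info()
h=s['ee_pos']+np.array([-2.5,-4.9,42.4]);tip=np.array([411,267,185.]);a=np.array([.126,.992,0]);print('hole',h,'u',55+(tip-h)@a,'side',(h-tip)@np.array([.992,-.126,0]))
sd=env.grab_frame('side')[0];im=env.grab_frame('top')[0]
A=cv2.resize(sd[100:170,240:330],(540,420),interpolation=2)
B=cv2.resize(im[210:250,182:208],(260,400),interpolation=2)
o=np.zeros((420,800,3),np.uint8);o[:,:540]=A;o[:400,540:]=B
o=cv2.convertScaleAbs(o,alpha=1.7);cv2.imwrite('pics/on.png',o)
```

```text
t 19.3 pos [415.8 287.8 143. ] tilt 55.7 az 67.6 tool y [ 0.924 -0.382 -0.001] q [  5.6  15.5 138.7  98.   47.4 -58.4] F [-0.3 -0.2 -0.3] w 34.2
hole [413.25115563 282.92388072 185.42245544] u 38.919864717225224 side 0.22673741172896358
```

View pics/on.png

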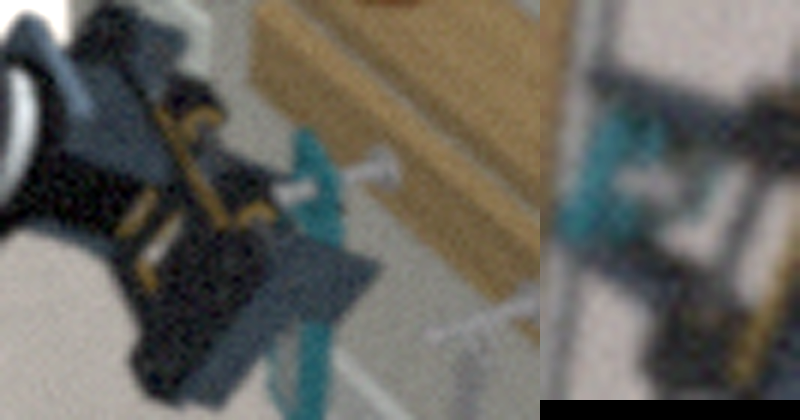

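The peg passes through the hole: the tip shows at side crop (290,190) and the shaft behind the tab at (360,172). I lower until the tab takes the weight.

arm_command:
  motion:
    - {"offset":[-0.0025,0,0.0017],"spin":0}
    - {"offset":[-0.0025,0,0.0017],"spin":0}
    - {"offset":[0,0,0],"spin":0}

```text
time_s: 19.77
ee_pos: [415.7, 287.5, 136.6]
ee_rot: [-179.8, -55.6, 67.3]
force: [0.3, -0.6, -0.9]
gripper_width: 33.8
gripper_force: 30.0
```

arm_command:
  motion:
    - {"offset":[-0.0012,0,0.0008],"spin":0}
    - {"offset":[0,0,0],"spin":0}

```text
time_s: 20.02
ee_pos: [415.8, 287.6, 135.4]
ee_rot: [-179.8, -55.7, 67.4]
force: [0.2, -0.1, -0.6]
gripper_width: 33.6
gripper_force: 30.0
```

arm_command:
  motion:
    - {"offset":[-0.0012,0,0.0008],"spin":0}
    - {"offset":[0,0,0],"spin":0}

```text
time_s: 20.27
ee_pos: [416.1, 287.9, 134.7]
ee_rot: [-179.9, -55.8, 67.4]
force: [-0.1, -0.4, 1.2]
gripper_width: 33.7
gripper_force: 30.0
```

arm_command:
  motion:
    - {"offset":[-0.0012,0,0.0008],"spin":0}
    - {"offset":[0,0,0],"spin":0}

```text
time_s: 20.52
ee_pos: [416.5, 288.4, 134.4]
ee_rot: [-180.0, -55.9, 67.5]
force: [-0.8, -0.2, 7.4]
gripper_width: 33.3
gripper_force: 30.0
```

The tab is resting on the peg, so I open a little to release.

arm_command:
  motion:
    - {"offset":[0.001,0,-0.0007],"spin":0}
    - {"offset":[0,0,0],"spin":0}
  newtons: 5

```text
time_s: 20.78
ee_pos: [416.1, 287.7, 134.3]
ee_rot: [-179.9, -55.7, 67.4]
force: [-0.1, 0.2, 3.4]
gripper_width: 33.9
gripper_force: 5.0
```

arm_command:
  motion:
    - {"offset":[0,0,0],"spin":0}
    - {"offset":[0,0,0],"spin":0}
    - {"offset":[0,0,0],"spin":0}
    - {"offset":[0,0,0],"spin":0}
    - {"offset":[0,0,0],"spin":0}
  jaw: 0.07

```text
time_s: 21.4
ee_pos: [415.8, 287.5, 133.8]
ee_rot: [-179.9, -55.7, 67.4]
force: [0.3, 0.3, -0.6]
gripper_width: 69.9
gripper_force: 0.0
```

Run:
```python
from h import *
s,r=info()
sd=env.grab_frame('side')[0];im=env.grab_frame('top')[0]
A=cv2.resize(sd[100:170,240:330],(540,420),interpolation=2)
B=cv2.resize(im[210:250,182:208],(260,400),interpolation=2)
o=np.zeros((420,800,3),np.uint8);o[:,:540]=A;o[:400,540:]=B
o=cv2.convertScaleAbs(o,alpha=1.7);cv2.imwrite('pics/rel.png',o)
```

```text
t 21.4 pos [415.8 287.5 133.8] tilt 55.7 az 67.6 tool y [ 0.924 -0.383 -0.001] q [  5.5  16.8 139.3  99.8  47.7 -61. ] F [ 0.3  0.3 -0.6] w 69.9
```

View pics/rel.png

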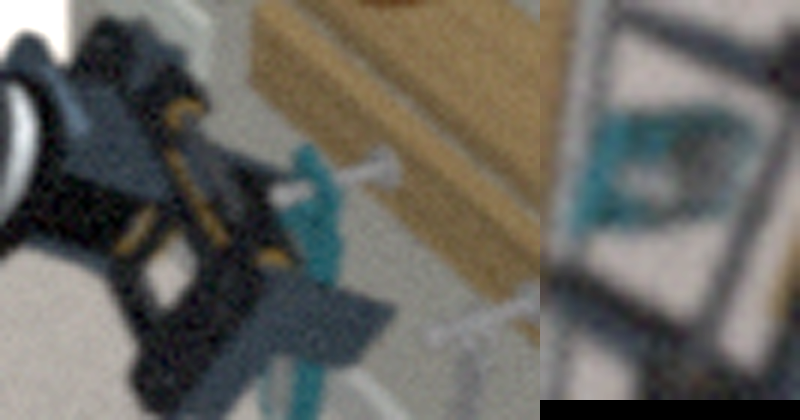

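The thermometer is on the peg and free of the pads, perhaps still swinging. I'll let it settle, then back straight out.

arm_command:
  motion:
    - {"offset":[0,0,0],"spin":0}
    - {"offset":[0,0,0],"spin":0}
    - {"offset":[0,0,0],"spin":0}
    - {"offset":[0,0,0],"spin":0}
    - {"offset":[0,0,0],"spin":0}
  jaw: 0.085

```text
time_s: 22.12
ee_pos: [415.8, 287.6, 133.8]
ee_rot: [-179.9, -55.7, 67.4]
force: [0.2, -0.3, -0.1]
gripper_width: 85.0
gripper_force: 0.0
```

arm_command:
  motion:
    - {"offset":[0,0,-0.01],"spin":0}
    - {"offset":[0,0,-0.02],"spin":0}
    - {"offset":[0,0,-0.03],"spin":0}
    - {"offset":[0,0,-0.04],"spin":0}
    - {"offset":[0,0,-0.05],"spin":0}

```text
time_s: 22.75
ee_pos: [367.6, 172.5, 219.0]
ee_rot: [-179.8, -55.6, 67.4]
force: [0.6, -0.7, -0.2]
gripper_width: 84.8
gripper_force: 0.0
```

arm_command:
  motion:
    - {"offset":[0,0,-0.04],"spin":0}
    - {"offset":[0,0,0],"spin":0}
    - {"offset":[0,0,0],"spin":0}
    - {"offset":[0,0,0],"spin":0}
    - {"offset":[0,0,0],"spin":0}

```text
time_s: 23.38
ee_pos: [355.5, 143.4, 240.5]
ee_rot: [-179.7, -55.7, 67.4]
force: [-0.4, -0.6, -0.6]
gripper_width: 85.0
gripper_force: 0.0
```

Run:
```python
from h import *
s,r=info()
for n in('side','top'):
    p,d=env.grab_frame(n);cv2.imwrite(f'pics/{n}2.png',p)
    for t in('thermometer_hole','thermometer_mid'):
        print(n,t,[(np.round(k['location'],1).tolist(),round(k['score'],2)) for k in env.pinpoint(n,t)][:2])
    v,u=np.mgrid[:384,:512];m,R_,e=cam(n)
    Q=np.stack([(u-m['cx'])/m['fx']*d,(v-m['cy'])/m['fy']*d,d],-1)@R_.T+e
    hsv=cv2.cvtColor(p,cv2.COLOR_BGR2HSV)
    k=(d>0)&(abs(Q[...,0]-414)<40)&(Q[...,1]>225)&(Q[...,1]<318)&(Q[...,2]>35)&(Q[...,2]<200)&(hsv[...,1]>60)&(abs(hsv[...,0].astype(int)-93)<12)
    q=Q[k];print(n,len(q))
    for z0 in range(40,200,20):
        w=q[(q[:,2]>=z0)&(q[:,2]<z0+20)]
        if len(w):print(z0,len(w),w.mean(0).round(1),w.min(0).round(),w.max(0).round())
    print('hole proj at u 39',proj(n,[413,283,177]))
sd=cv2.imread('pics/side2.png');im=cv2.imread('pics/top2.png')
A=cv2.resize(sd[100:190,240:330],(540,540),interpolation=2);B=cv2.resize(im[205:255,180:212],(256,400),interpolation=2)
o=np.zeros((540,800,3),np.uint8);o[:,:540]=A;o[:400,544:]=B
cv2.imwrite('pics/fin.png',cv2.convertScaleAbs(o,alpha=1.7))
```

```text
t 23.375 pos [355.5 143.4 240.5] tilt 55.7 az 67.7 tool y [ 0.925 -0.381 -0.003] q [-24.3  -0.5 135.   62.9  68.  -39.5] F [-0.4 -0.6 -0.6] w 85.0
side thermometer_hole [([293.5, 131.0], 0.8)]
side thermometer_mid [([287.0, 146.7], 0.74)]
side 294
40 22 [427.2 271.6  51.3] [419. 265.  45.] [432. 279.  60.]
60 26 [429.5 272.7  70.1] [426. 265.  60.] [433. 281.  79.]
80 31 [427.4 274.   90. ] [398. 265.  81.] [433. 281. 100.]
100 30 [428.2 274.8 110.2] [400. 269. 100.] [433. 283. 120.]
120 36 [427.8 274.9 130. ] [406. 268. 120.] [433. 283. 139.]
140 39 [428.9 275.4 149.9] [405. 268. 140.] [434. 283. 160.]
160 59 [421.5 278.  168. ] [404. 270. 161.] [434. 296. 180.]
180 51 [419.9 281.  189.9] [404. 271. 180.] [433. 291. 195.]
hole proj at u 39 [np.float64(290.82266017606423), np.float64(132.49497976219865)]
top thermometer_hole [([188.4, 226.6], 0.69)]
top thermometer_mid [([193.8, 226.0], 0.61)]
top 70
100 1 [426.5 269.4 117.5] [427. 269. 118.] [427. 269. 118.]
120 3 [426.  270.4 132. ] [424. 269. 126.] [427. 272. 135.]
140 6 [420.9 274.  154.3] [402. 270. 145.] [428. 280. 159.]
160 18 [414.3 277.7 167.3] [400. 272. 161.] [428. 284. 177.]
180 42 [415.1 282.8 189.3] [401. 275. 182.] [429. 291. 194.]
hole proj at u 39 [np.float64(188.84964273594335), np.float64(227.49261312124736)]
```

View pics/fin.png

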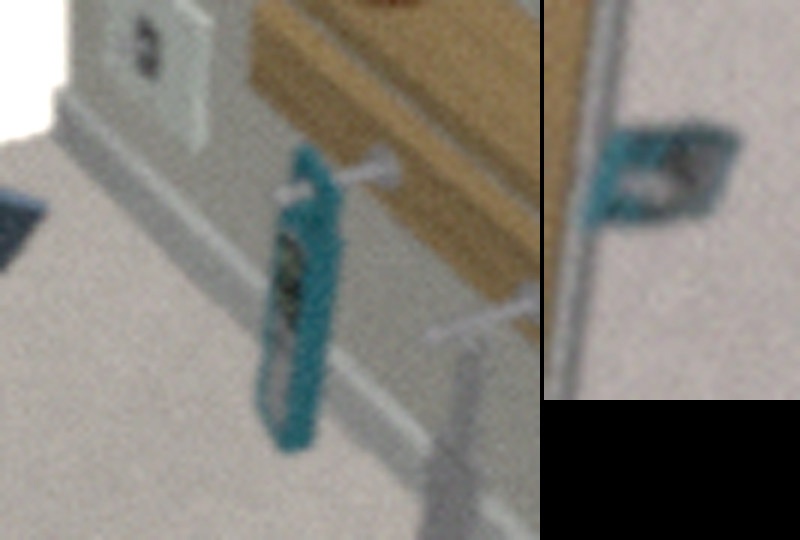

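Run:
```python
from h import *
for i in range(3):
    n='top';p,d=env.grab_frame(n)
    v,u=np.mgrid[:384,:512];m,R_,e=cam(n)
    Q=np.stack([(u-m['cx'])/m['fx']*d,(v-m['cy'])/m['fy']*d,d],-1)@R_.T+e
    k=(d>0)&(abs(Q[...,0]-414)<30)&(Q[...,1]>272)&(Q[...,1]<300)&(Q[...,2]>185)&(Q[...,2]<205)
    q=Q[k][:,:2].astype(np.float32);l=cv2.fitLine(q,cv2.DIST_HUBER,0,.01,.01).ravel();print(len(q),q.mean(0),'face dir deg',np.degrees(np.arctan(l[1]/l[0])),'wall dir -7.2')
```

```text
48 [413.51318 282.87717] face dir deg -24.29036 wall dir -7.2
48 [413.33884 283.1527 ] face dir deg -22.714834 wall dir -7.2
48 [413.18338 282.9562 ] face dir deg -23.9067 wall dir -7.2
```

```bash
python3 -c "
from workcell import env
print(env.job_done())"
```

```text
the job is handed in; nothing more can be done
None
```

The thermometer is hanging by its tab hole on the free peg with its display facing the room, the gripper is clear, and I have handed the job in (no verdict was returned). By the last images it leans about 4° and sits about 16° off square to the wall (limit 23°); I did not re-measure the stand, the cup or the things on the ledge.

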